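# Fit the platform head to a vortex mixer and hold a bottle down on it

## Robot

A 6-joint arm with a two-finger parallel gripper is mounted at the origin on the work surface. World frame = base frame: x ahead of the robot, y to its left, z up, the work surface at z = 0. Lengths are in m, angles in rad, forces in N, time in s.
With the tool pointing down it reaches from about 0.35 to 0.775 m from the base axis. Payload 7.3 kg.
Tool frame: the origin (TCP) lies at the centre of the arm's flange, where the gripper is bolted on; the fingertips stand 178 mm ahead of it and the grasp point (between the pads) lies 159 mm ahead of it; z points along the fingers, y is the line along which they close (so a half turn about z gives the same grasp; the last joint's range is limited). The gripper opens to 92 mm and grips with 3 to 60 N. Pads are 19 mm wide; open, the fingers measure 130 mm over their backs; the gripper's body (75 mm by 190 mm) begins 47 mm behind the grasp point.
Start: joints at [-1.29, 0.342, 1.524, -0, 1.275, -0.146], TCP at [0.217, -0.478, 0.405] pointing down, gripper open.
Joint ranges: [-2.53, 2.53], [-0.77, 2.02], [0.04, 2.7], [-1, 4.14], [0.28, 2.66], [-3.11, 3.11]. Speed limits (rad/s): [2.57, 2.57, 3.14, 3.14, 3.14, 3.14].

## Interface

Orientations are given as [roll, pitch, yaw] about the fixed x, y, z axes, in that order (R = Rz(yaw) Ry(pitch) Rx(roll)).
In Python, from cell import telemetry, vision, ticket gives the robot as it stands.
- The arm moves only by the shell command python3 -m crank 'ROWS' [FORCE]. ROWS is JSON, a list of rows, each a list of 5 numbers: the gripper command: -1 is shut, 1 is fully open, values between are in proportion, then the shift along the tool's x, y, z in mm, then the turn about the tool's z in rad. In form: [[fingers, dx, dy, dz, roll], ...]. A call has 1 to 12 rows; each row is the pose to reach, as a shift and turn from the pose commanded when the call began, along the tool's axes at that moment; what a row does not reach only later rows make up. A row lasts 1/12 s, in which the tool goes at most 41.7 mm and 7.16 degrees, less where a joint would pass 70% of its speed; a pose out of reach is approached as far as the arm can. A call with a gripper value outside its range is refused whole. The fingers move at their own pace and stop on an object; FORCE is the grip in N (left out, the last holds). Time passes only in rows, so rows that repeat a pose let the fingers close. It gives the time, the measured TCP pose, the force, the opening and the grip force at its end, in the units of the state.
- telemetry.observe(): the state, without advancing time (a new reading comes with each control period).
- vision.read_camera(name): name is "scene" or "top" or "wrist"; returns (picture, depth): 400x640x3 uint8, red, green, blue; 400x640 float32, m along the optical axis (not along the pixel's ray), 0 where there is no reading.
- vision.get_calibration(name): a dict with "camera_matrix" (3x3 intrinsics, pixels), "rvec" (rotation vector, rad) and "tvec" (3), from world to camera coordinates, as OpenCV has them. Camera axes: x right, y down, z forward; pixel columns grow to the right and rows downward; lengths in m; the calibration is good to about 2 mm. A picture is of the moment at which its call begins: read the wrist's pose just before it. get_calibration takes no time and is no camera call; for the wrist camera it gives the pose at the moment of the call.
- ticket.hand_in(): hands the job in; it is judged then, once.
The state is a dict: "time": time; "qpos": joint angles; "qvel": joint speeds; "joint_efforts": joint torques, N m; "tool_pos": TCP position; "tool_rot": TCP orientation; "contact_force": force on the tool from outside, world axes, zero at the start; "torque": the same for the moment, N m; "opening": finger opening in m; "grip_force": force on a finger pad.
Only numpy, scipy, OpenCV 4.12 (cv2) and the standard library are available. Lean on these libraries where they do the work, as an engineer would, in place of code of your own. Each camera call takes 0.05 s, during which the arm holds its last target. There are 200 camera calls.

## Task

Get this sample bottle onto the vortex mixer: push the flat platform attachment fully home and level on the mixer's bare drive boss, then stand the squat wide-mouth bottle upright in the middle of it. Keep hold of the bottle and press it down, firmly but without ramming it, until the sprung head has sunk to its stop, and finish while still holding it pressed there as one does for touch mixing. Do not tip the bottle, and leave the cup attachment, the tall bottle and the tip box where they are.

Things in the scene. Friction and masses are not known exactly. Their poses are not given: they have to be found in the camera images.
- mixer: Vortex mixer, fixed: white case on a grey base, 150 (its x) x 126 (its y) x 88 mm high, knob and switch on its front (-x). Origin: middle of its underside; z up. In the middle of its top a grey ring 72 mm wide and a rubber bellows reach up to 100 mm above the bench; the drive boss stands upright out of them.
- head_top (a point): Centre of the top of the mixer's drive boss; z up; 128 mm above the bench when the head is up; sinks with it. The boss is a bare round aluminium stub, 33 mm in diameter, its top edge chamfered 4 mm (25 mm flat top). Four small sprung steel balls stand 4.5 mm proud of its flank, 10.5 mm below the top; they give way and grip the collar of an attachment.
- mixer_head (a joint): How far the sprung head has been pushed straight down, in m: 0 = up, 0.006 = on its hard stop. A preloaded spring carries it: the head starts to sink at about 7 N of downward load and meets the stop at about 12.5 N (weight of platform and bottle included); it springs back up when let go.
- platform_center (a point): Flat platform attachment, standing loose on the bench on its collar: grey disc 66 mm in diameter, 8 mm thick, with black rubber face, above a collar (tube) 47 mm outside, 38 mm inside, 18 mm long; 26 mm high in all, 70 g. The point is on its axis in mid-thickness of the disc, 22 mm above the collar's lower edge; z up along the axis.
- platform_seat (a point): Centre of the underside of the platform's disc, 4 mm below platform_center. The collar slips over the boss. Merely laid on, it rests on the four balls, about 10 mm high; it takes a push of 8 to 12 N (the head sinks under it) until this face lies on the boss's top, at head_top. It then stays on by itself.
- platform_top (a point): Centre of the platform's upper face, 4 mm above platform_center.
- bottle_center (a point): Sample bottle, squat, wide-mouthed, white plastic, paper label, ribbed white cap; stands on the bench. Body 50 mm in diameter, straight up to 66 mm above its base, shoulder to 76 mm, cap 40 mm wide, 100 mm high in all, about 180 g. The point is on its axis, 50 mm above its base; z up along the axis. A push on the platform above 60 N is ramming.
- cup_head_center (a point): Bystander: the black rubber cup attachment, 46 mm wide and 34 mm high, standing loose on the bench; this point is half-way up.
- tall_bottle_center (a point): Bystander: a slim white plastic bottle, 36 mm in diameter and 110 mm high, standing loose on the bench; this point is half-way up.
- tip_box_center (a point): Bystander: a rectangular box of pipette tips, 82 x 122 mm and 51 mm high, on the far side of the bench; this point is half-way up.
Not all that is in view belongs to the job. What is shaped like the part that bears bottle_center but orange or pink is not meant. Leave any brown look-alike of the part that bears platform_center alone.

How it is judged:
By the outcome, as a careful person would: the job done as asked, in the order asked, and still so for the second after the job is handed in, while the arm keeps its last pose, push and grip.
It also fails if it takes over 64 s, if anything falls off the work surface, if the arm or the gripper's body presses on something with over 40 N, if the wrist force passes 120 N, or if a joint passes its speed limit or range.

## Working session

There is one attempt and no reset: what is moved stays moved. The work goes in short steps, Python scripts to look and compute and a shell command to move; the robot and the scene stay as the last step left them, time stands still between calls to the robot, and variables do not carry over. Pictures are saved under pics/ and viewed, at most 10 in all, crops included, and the job is handed in when it is done.

```bash
mkdir -p pics; ls
cat > h.py <<'E'
import numpy as np, cv2
from cell import telemetry, vision, ticket
def cam(n):
    c=vision.get_calibration(n); im,d=vision.read_camera(n)
    K=np.array(c["camera_matrix"]);R=cv2.Rodrigues(np.array(c["rvec"],float))[0];t=np.array(c["tvec"],float).ravel()
    return im,d,K,R,t
def cloud(d,K,R,t):
    v,u=np.mgrid[:d.shape[0],:d.shape[1]]
    P=np.stack([(u-K[0,2])/K[0,0]*d,(v-K[1,2])/K[1,1]*d,d],-1)
    return (P-t)@R
def ray(u,v,z,K,R,t):
    r=R.T@np.linalg.solve(K,[u,v,1.]);o=-R.T@t
    return o+r*(z-o[2])/r[2]
def save(im,n): cv2.imwrite('pics/'+n,im[...,::-1])
E
python3 - <<'E'
from h import *
print(telemetry.observe())
for n in("scene","top"):
    im,d,K,R,t=cam(n); save(im,n+'0.png'); np.savez(n+'0.npz',im=im,d=d,K=K,R=R,t=t); print(n,K,-R.T@t,R)
E
```

```text
pics
{'time': 0.0, 'qpos': array([-1.28998951e+00,  3.42737200e-01,  1.52504293e+00, -1.62655116e-05,
        1.27542389e+00, -1.46005865e-01]), 'qvel': array([-1.00426727e-03, -3.20135559e-05,  7.29569106e-04, -8.34414584e-04,
        2.03297734e-04, -1.15837936e-03]), 'joint_efforts': array([ 9.18562073e-04, -4.31243956e+01, -2.44219315e+01,  7.18284328e-02,
        5.60222450e-02, -1.29177570e-04]), 'tool_pos': array([ 0.21731012, -0.47775514,  0.4040282 ]), 'tool_rot': array([-3.13999617e+00, -2.19045263e-04,  4.26817250e-01]), 'contact_force': array([ 1.37101017, -0.57576253,  0.86781448]), 'torque': array([ 0.00540199, -0.03155778,  0.00020986]), 'grip_force': 0.0, 'opening': 0.09164680944425577}
scene [[405.76175786   0.         318.651549  ]
 [  0.         405.76175786 202.90878629]
 [  0.           0.           1.        ]] [0.96427152 0.5705249  0.77906006] [[-0.78266308  0.62234333 -0.01128223]
 [ 0.45188378  0.55564004 -0.69790056]
 [-0.4280649  -0.55131926 -0.7161058 ]]
top [[457.40289867   0.         320.843322  ]
 [  0.         457.40289867 190.65201092]
 [  0.           0.           1.        ]] [0.42821622 0.01674062 1.29352095] [[-0.0173227  -0.99945251 -0.0281889 ]
 [-0.99475557  0.02006997 -0.10029232]
 [ 0.10080316  0.02630373 -0.99455861]]
```

View pics/scene0.png

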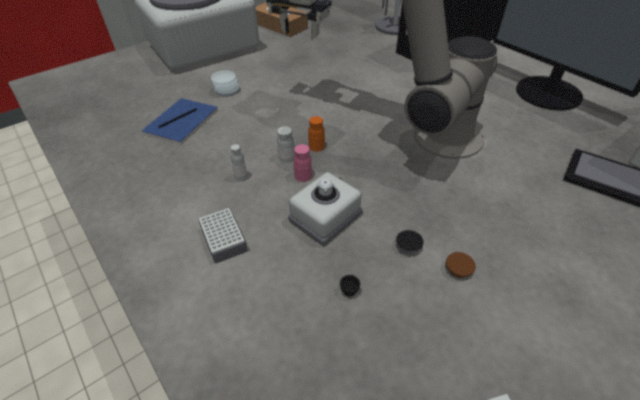

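View pics/top0.png

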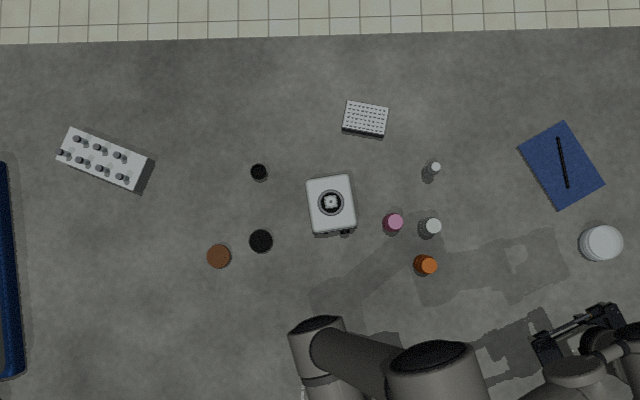

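Scene shows the bench with everything standing. Candidates in the top view:
- **Platform:** black disc at (261,241). The brown disc at (219,256) is the look-alike and the small black one at (258,172) is the cup.
- **Bottle:** white squat one at (430,227). Pink (394,221) and orange (425,265) are decoys, and the slim tall bottle is at (434,167).
- **Mixer boss:** (330,202).

I'm choosing the black disc and the white squat bottle.

Run:
```python
from h import *
Z=np.load('top0.npz');im,d,K,R,t=[Z[k] for k in('im','d','K','R','t')]
P=cloud(d,K,R,t)
def circ(mask,box,z,n):
    u0,v0,u1,v1=box; m=np.zeros(mask.shape,np.uint8); m[v0:v1,u0:u1]=mask[v0:v1,u0:u1]
    c=max(cv2.findContours(m,cv2.RETR_EXTERNAL,cv2.CHAIN_APPROX_NONE)[0],key=cv2.contourArea)
    (u,v),r=cv2.minEnclosingCircle(c); M=cv2.moments(c)
    u,v=M['m10']/M['m00'],M['m01']/M['m00']
    print(n,u,v,r,'diam',2*r*(1.29-z)/457,ray(u,v,z,K,R,t))
h=P[...,2]
def hm(lo,hi): return ((h>lo)&(h<hi)&(d>0)).astype(np.uint8)
circ(hm(.018,.035),(235,215,285,265),.026,'platform')
circ((im.max(-1)<60).astype(np.uint8),(235,215,285,265),.026,'platform col')
circ(hm(.085,.12),(410,205,450,245),.1,'bottle')
circ(hm(.018,.05),(200,235,238,275),.026,'brown')
circ(hm(.02,.05),(240,155,275,190),.034,'cup')
circ(hm(.08,.13),(375,205,410,240),.1,'pink')
circ(hm(.08,.13),(410,245,442,285),.1,'orange')
circ(hm(.09,.13),(420,150,450,185),.11,'tall')
circ(hm(.115,.14),(310,180,350,225),.128,'boss')
circ(hm(.07,.095),(295,160,370,250),.088,'case')
c=np.argwhere(hm(.07,.095)[160:250,295:370]); r=cv2.minAreaRect(np.float32(c[:,::-1]+[295,160])); print(r)
for p in cv2.boxPoints(r): print(ray(*p,.088,K,R,t))
big=cv2.resize(im[150:280,190:450],None,fx=3,fy=3,interpolation=cv2.INTER_CUBIC); save(big,'crop1.png')
```

```text
platform 259.84911849118487 240.51086510865107 11.855500221252441 diam 0.06558141041428046 [0.42148537 0.22142968 0.026     ]
platform col 260.55013872374155 240.84780023781212 12.474565505981445 diam 0.06900591159545097 [0.42052548 0.21948649 0.026     ]
bottle 432.46448087431696 225.2340619307832 8.301141738891602 diam 0.04323132896840703 [ 0.45349037 -0.23884722  0.1       ]
brown 217.48934459187774 255.6714917571371 11.976147651672363 diam 0.06624879926351802 [0.38182889 0.33915886 0.026     ]
cup 257.45786516853934 170.97565543071158 8.077847480773926 diam 0.044401647421672 [0.61464783 0.22608831 0.034     ]
pink 394.50847457627117 221.21939736346513 7.905794143676758 diam 0.04117240713774766 [ 0.46563761 -0.14145924  0.1       ]
orange 427.8624891209747 264.7998259355962 8.383291244506836 diam 0.043659153527190964 [ 0.35254475 -0.22290632  0.1       ]
tall 434.5 166.5 5.147915363311768 diam 0.02658442069456405 [ 0.60525045 -0.24829527  0.11      ]
boss 330.0130208333333 201.19270833333331 7.927783966064453 diam 0.04031547032195577 [0.51881387 0.02460463 0.128     ]
case 330.20666943982246 202.97843871325566 33.30325698852539 diam 0.17518824901622548 [0.51718449 0.02445469 0.088     ]
((330.4459533691406, 204.67567443847656), (58.69043731689453, 45.702919006347656), 80.53767395019531)
[0.58119518 0.09535412 0.088     ]
[ 0.59880087 -0.02482562  0.088     ]
[ 0.44515021 -0.04650911  0.088     ]
[0.42760446 0.07205607 0.088     ]
```

View pics/crop1.png

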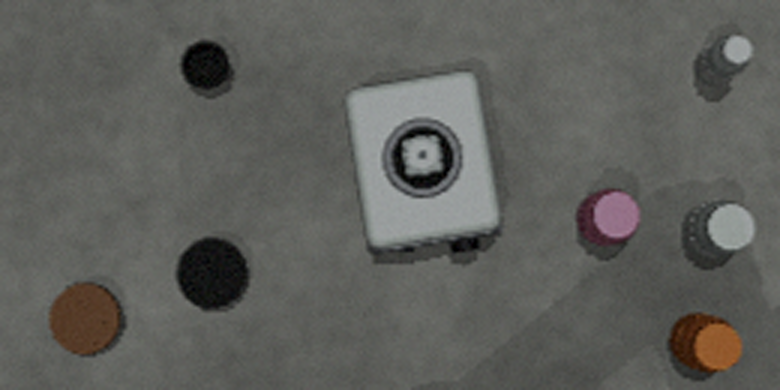

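The crop confirms the choice: the plain black disc at crop (213,273), the white cap at (730,227), and the boss on the mixer at (421,156). Both targets have free space around them, so I'm moving to the platform.

```bash
cat >> h.py <<'E'
from scipy.spatial.transform import Rotation as Ro
def to(x,y,z,yaw=None):
    "mm shift in tool axes so that the grasp point (159 mm ahead of TCP) gets to world x,y,z"
    s=telemetry.observe(); r=Ro.from_euler('xyz',s['tool_rot']).as_matrix()
    g=s['tool_pos']+r[:,2]*.159
    print('t',round(s['time'],2),'grasp',g.round(4),'rot',s['tool_rot'].round(4),'F',s['contact_force'].round(1),'open',round(s['opening'],4),'shift mm',((np.array([x,y,z])-g)@r*1000).round(1),'roll',None if yaw is None else round(s['tool_rot'][2]-yaw,3))
E
python3 -m crank '[[1,327,-156,0,-0.12],[1,327,-156,0,-0.24],[1,327,-156,0,-0.358],[1,327,-156,0,-0.358],[1,327,-156,0,-0.358],[1,327,-156,0,-0.358],[1,327,-156,0,-0.358],[1,327,-156,0,-0.358],[1,327,-156,0,-0.358],[1,327,-156,0,-0.358],[1,327,-156,0,-0.358],[1,327,-156,0,-0.358]]' 30
python3 -c "
from h import *; to(.4205,.2203,.15,.785)"
```

```text
time: 1.1
tool_pos: [0.4503, -0.2006, 0.4044]
tool_rot: [-3.141, 0.001, 0.785]
contact_force: [0.1, 0.4, 0.5]
opening: 0.0919
grip_force: 0.0
t 1.1 grasp [ 0.4501 -0.2006  0.2454] rot [-3.141e+00  6.000e-04  7.854e-01] F [0.1 0.4 0.5] open 0.0919 shift mm [ 276.8 -318.5   95.4] roll 0.0
```

```bash
python3 -m crank '[[1,277,-318,40,0],[1,277,-318,40,0],[1,277,-318,40,0],[1,277,-318,40,0],[1,277,-318,40,0],[1,277,-318,40,0],[1,277,-318,40,0],[1,277,-318,40,0],[1,277,-318,40,0],[1,277,-318,40,0],[1,277,-318,40,0],[1,277,-318,40,0]]'
python3 -m crank '[[1,0,0,0,0],[1,0,0,0,0]]'
python3 - <<'E'
from h import *
to(.4205,.2203,.023,.785)
im,d,K,R,t=cam('wrist'); save(im,'w1.png'); P=cloud(d,K,R,t); h=P[...,2]
np.savez('w1.npz',im=im,d=d,K=K,R=R,t=t)
for nm,m in(('col',(im.max(-1)<60)&(np.abs(P[...,0]-.42)<.06)&(np.abs(P[...,1]-.22)<.06)),('dep',(h>.018)&(h<.035)&(np.abs(P[...,0]-.42)<.06)&(np.abs(P[...,1]-.22)<.06))):
    c=max(cv2.findContours(m.astype(np.uint8),cv2.RETR_EXTERNAL,cv2.CHAIN_APPROX_NONE)[0],key=cv2.contourArea)
    (u,v),(a,b),_=cv2.fitEllipse(c); print(nm,u,v,a,b,ray(u,v,.026,K,R,t))
E
```

```text
time: 2.1
tool_pos: [0.4215, 0.2211, 0.3642]
tool_rot: [-3.141, 0.001, 0.787]
contact_force: [-0.2, -0.8, 0.2]
opening: 0.092
grip_force: 0.0
time: 2.27
tool_pos: [0.4221, 0.2185, 0.3647]
tool_rot: [3.141, 0.001, 0.783]
contact_force: [0.7, 0.3, 0.4]
opening: 0.0917
grip_force: 0.0
t 2.27 grasp [0.4221 0.2183 0.2057] rot [3.1411e+00 5.0000e-04 7.8250e-01] F [0.7 0.3 0.4] open 0.0917 shift mm [  0.3  -2.6 182.7] roll -0.002
col 295.3816833496094 317.0056457519531 130.74769592285156 683.027587890625 [0.2902302  0.12614966 0.026     ]
dep 318.94049072265625 174.1062469482422 63.62837600708008 64.04068756103516 [0.42572368 0.22324646 0.026     ]
```

View pics/w1.png

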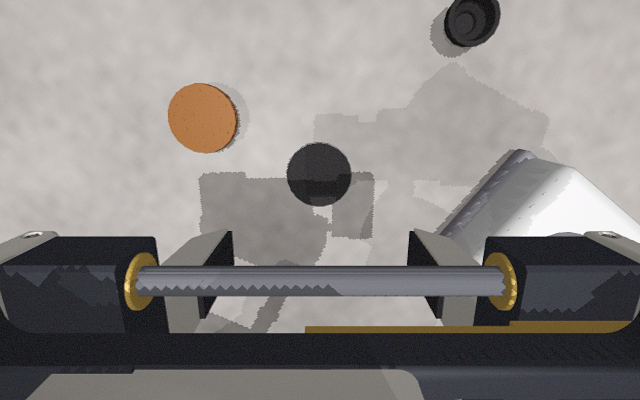

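The wrist view shows the black disc at (319,174) centred between the fingers, with the brown look-alike clear at (203,118). Wrist and top estimates differ by about 5 mm along tool x, so I'm checking against the scene camera.

Run:
```python
from h import *
for f in('top0','scene0','w1'):
    Z=np.load(f+'.npz');im,d,K,R,t=[Z[k] for k in('im','d','K','R','t')]
    P=cloud(d,K,R,t);h=P[...,2]
    def near(x,y,r): return (np.hypot(P[...,0]-x,P[...,1]-y)<r)&(d>0)
    for nm,x,y,z in(('plat',.422,.221,.026),('brown',.382,.339,.026),('bottle',.4535,-.239,.1),('boss',.518,.0245,.128)):
        m=near(x,y,.055)&(np.abs(h-z)<.007)
        if m.sum()<30: continue
        b=near(x,y,.08)&(h<.01); q=P[m]
        mm=m.astype(np.uint8); c=max(cv2.findContours(mm,0,1)[0],key=cv2.contourArea); u,v=cv2.fitEllipse(c)[0] if len(c)>5 else (0,0)
        (cx,cy),r=cv2.minEnclosingCircle(np.float32(q[:,:2]*1000))
        print(f,nm,m.sum(),'mean',q.mean(0).round(4),'ztop',np.median(q[:,2]).round(4),'enc',round(cx,1),round(cy,1),round(r,1),'ray',ray(u,v,z,K,R,t).round(4),'bench',np.median(h[b]).round(4) if b.sum() else None)
```

```text
top0 plat 437 mean [0.4216 0.2215 0.0256] ztop 0.0255 enc 421.7 221.8 32.9 ray [0.4215 0.2214 0.026 ] bench -0.0003
top0 brown 445 mean [0.3818 0.3393 0.0258] ztop 0.0259 enc 381.5 339.7 33.2 ray [0.3818 0.3391 0.026 ] bench -0.0003
top0 bottle 196 mean [ 0.4534 -0.2397  0.0999] ztop 0.1 enc 453.7 -239.9 20.6 ray [ 0.4534 -0.2396  0.1   ] bench -0.0003
top0 boss 136 mean [0.5186 0.0245 0.1263] ztop 0.1264 enc 518.8 24.6 19.4 ray [0.5182 0.0241 0.128 ] bench -0.0003
scene0 plat 504 mean [0.4253 0.2234 0.0261] ztop 0.0264 enc 423.6 221.7 33.4 ray [0.4253 0.2234 0.026 ] bench 0.0006
scene0 brown 595 mean [0.3858 0.3409 0.0263] ztop 0.0266 enc 383.2 339.4 33.9 ray [0.3857 0.341  0.026 ] bench 0.0005
scene0 bottle 124 mean [ 0.4561 -0.238   0.0993] ztop 0.0999 enc 453.8 -240.7 21.4 ray [ 0.4567 -0.2371  0.1   ] bench 0.0006
scene0 boss 120 mean [0.5231 0.0275 0.1269] ztop 0.1274 enc 521.5 25.8 18.9 ray [0.5242 0.0288 0.128 ] bench 0.0005
w1 plat 3282 mean [0.4254 0.2229 0.0249] ztop 0.0249 enc 424.6 222.2 32.7 ray [0.4257 0.2232 0.026 ] bench -0.0011
w1 brown 3819 mean [0.386  0.3398 0.0249] ztop 0.025 enc 384.9 339.7 32.9 ray [0.3864 0.3398 0.026 ] bench -0.001
```

```bash
python3 -m crank '[[1,4,-1,40,0],[1,4,-1,80,0],[1,4,-1,115,0],[1,4,-1,145,0],[1,4,-1,165,0],[1,4,-1,176,0],[1,4,-1,181,0],[1,4,-1,181,0]]'
python3 -c "
from h import *
to(.4235,.222,.024,.785)
im,d,K,R,t=cam('wrist'); save(im,'w2.png')
P=cloud(d,K,R,t);q=P[(np.hypot(P[...,0]-.423,P[...,1]-.222)<.04)&(abs(P[...,2]-.025)<.006)&(d>0)];print(len(q),q.mean(0),cv2.minEnclosingCircle(np.float32(q[:,:2]*1000)))
to(.4235,.222,.024)"
```

```text
time: 2.98
tool_pos: [0.4241, 0.2225, 0.183]
tool_rot: [-3.141, 0.002, 0.783]
contact_force: [0.4, 0.3, 0.1]
opening: 0.0918
grip_force: 0.0
t 2.98 grasp [0.4239 0.2223 0.024 ] rot [-3.141e+00  1.600e-03  7.826e-01] F [0.4 0.3 0.1] open 0.0918 shift mm [-0.5 -0.   0. ] roll -0.002
10100 [0.42907771 0.22661481 0.02472542] ((424.6588439941406, 222.2255859375), 33.103919982910156)
t 3.03 grasp [0.4244 0.2228 0.0249] rot [3.1414e+00 1.0000e-04 7.8300e-01] F [ 0.5  0.4 -0. ] open 0.0919 shift mm [-1.2 -0.1  0.9] roll None
```

View pics/w2.png

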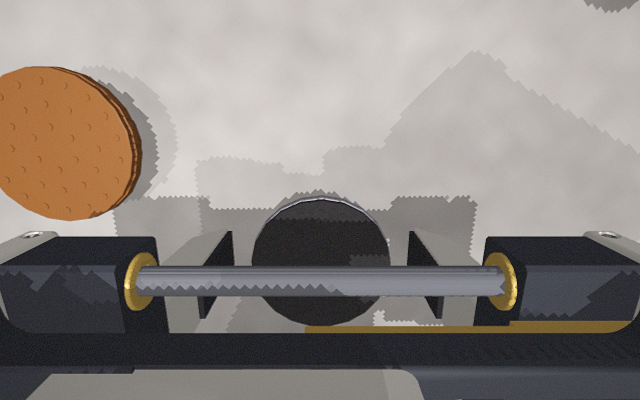

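The disc sits centred between the pads: pixel (320,262), fitted centre (0.4247, 0.2222), radius 33.1 mm. Closing and lifting.

```bash
python3 -m crank '[[-1,0,0,0,0],[-1,0,0,0,0],[-1,0,0,0,0],[-1,0,0,0,0],[-1,0,0,0,0],[-1,0,0,0,0]]' 35
python3 -m crank '[[-1,0,0,-20,0],[-1,0,0,-55,0],[-1,0,0,-95,0],[-1,0,0,-135,0],[-1,0,0,-160,0],[-1,0,0,-160,0],[-1,0,0,-160,0]]'
python3 - <<'E'
from h import *
to(.52,.026,.185,.785)
im,d,K,R,t=cam('wrist'); save(im,'w3.png'); np.savez('w3.npz',im=im,d=d,K=K,R=R,t=t)
s=telemetry.observe(); r=Ro.from_euler('xyz',s['tool_rot']).as_matrix()
P=cloud(d,K,R,t); T=(P-s['tool_pos'])@r*1000
m=(d>0)&(abs(T[...,2]-159)<12)&(np.hypot(T[...,0],T[...,1])<34)
q=T[m]; A=np.c_[q[:,:2],np.ones(len(q))]; print(len(q),'plane',np.linalg.lstsq(A,q[:,2],rcond=None)[0].round(4),'top z',np.median(q[:,2]),cv2.minEnclosingCircle(np.float32(q[:,:2])))
E
```

```text
time: 3.53
tool_pos: [0.424, 0.2238, 0.1842]
tool_rot: [3.141, -0.001, 0.785]
contact_force: [-0.4, -1.0, 5.3]
opening: 0.065
grip_force: 35.0
time: 4.12
tool_pos: [0.4238, 0.2238, 0.3448]
tool_rot: [3.14, -0.003, 0.785]
contact_force: [-0.5, -1.0, -0.5]
opening: 0.0651
grip_force: 35.0
t 4.12 grasp [0.4242 0.224  0.1858] rot [ 3.1402e+00 -2.7000e-03  7.8500e-01] F [-0.5 -1.  -0.5] open 0.0651 shift mm [-72.2 207.7   0.9] roll 0.0
10121 plane [ 1.240000e-02 -4.000000e-04  1.579921e+02] top z 157.9031843561177 ((0.48857539892196655, 0.025361178442835808), 33.85710525512695)
```

View pics/w3.png

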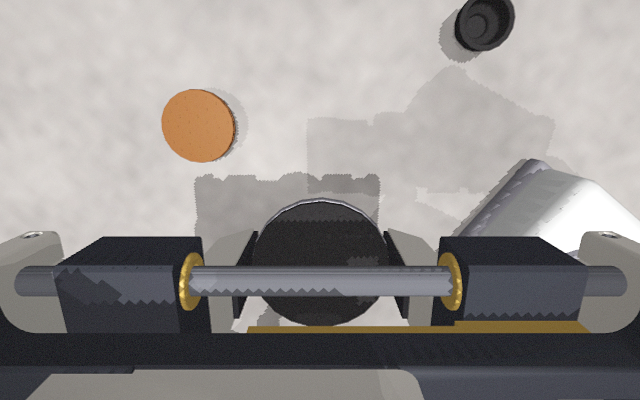

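The disc is held level (tilt about 0.7°) and centred within 0.5 mm at pixel (320,262). Next I look at the boss from just behind it with the wrist camera.

```bash
python3 -m crank '[[-1,-143,210,-20,0],[-1,-143,210,-20,0],[-1,-143,210,-20,0],[-1,-143,210,-20,0],[-1,-143,210,-20,0],[-1,-143,210,-20,0],[-1,-143,210,-20,0],[-1,-143,210,-20,0],[-1,-143,210,-20,0],[-1,-143,210,-20,0],[-1,-143,210,-20,0]]'
python3 - <<'E'
from h import *
to(.5215,.025,.165,.785)
im,d,K,R,t=cam('wrist'); save(im,'w4.png'); np.savez('w4.npz',im=im,d=d,K=K,R=R,t=t)
to(.5215,.025,.165,.785)
P=cloud(d,K,R,t);h=P[...,2];n=np.hypot(P[...,0]-.5215,P[...,1]-.025)
for lo,hi,rr in((.122,.134,.03),(.126,.132,.03),(.084,.094,.12)):
    m=(d>0)&(h>lo)&(h<hi)&(n<rr);q=P[m]
    c=max(cv2.findContours(m.astype(np.uint8),0,1)[0],key=cv2.contourArea);(u,v),ax,_=cv2.fitEllipse(c)
    print(len(q),q.mean(0).round(4),np.median(q[:,2]),cv2.minEnclosingCircle(np.float32(q[:,:2]*1000)),(u,v),ax,ray(u,v,.128,K,R,t).round(4))
E
```

```text
time: 5.08
tool_pos: [0.4707, -0.0244, 0.363]
tool_rot: [-3.14, 0.001, 0.787]
contact_force: [0.3, -1.2, -0.8]
opening: 0.0648
grip_force: 35.0
t 5.08 grasp [ 0.4705 -0.0243  0.204 ] rot [-3.1401e+00  7.0000e-04  7.8700e-01] F [ 0.3 -1.2 -0.8] open 0.0648 shift mm [71.   1.4 39. ] roll 0.002
t 5.13 grasp [ 0.4706 -0.0244  0.2043] rot [-3.1406e+00  5.0000e-04  7.8710e-01] F [ 1.   0.5 -0.1] open 0.0647 shift mm [70.9  1.2 39.2] roll 0.002
2046 [0.5225 0.0248 0.1261] 0.1264829674385908 ((523.1380004882812, 24.99905014038086), 17.18006706237793) (323.3966979980469, 106.49120330810547) (49.31145477294922, 51.206485748291016) [0.5226 0.0249 0.128 ]
1306 [0.5225 0.0246 0.127 ] 0.12694564297470853 ((522.22998046875, 24.621381759643555), 14.253788948059082) (323.5184020996094, 106.6191177368164) (41.17729568481445, 41.95167922973633) [0.5226 0.0248 0.128 ]
21881 [0.5261 0.0272 0.087 ] 0.08683377439078968 ((523.417724609375, 26.665115356445312), 84.50242614746094) (324.5282897949219, 99.18254852294922) (167.68539428710938, 208.75152587890625) [0.5262 0.0275 0.128 ]
```

View pics/w4.png

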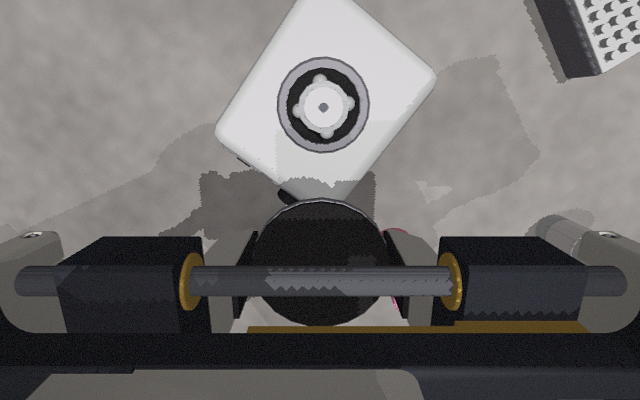

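The boss is at pixel (323,106), giving (0.5223, 0.0248), with its four balls visible. Moving over it and stopping above.

```bash
python3 -m crank '[[-1,40,1,0,0],[-1,71,2,0,0],[-1,71,2,20,0],[-1,71,2,39,0],[-1,71,2,39,0],[-1,71,2,39,0]]' 50
python3 -m crank '[[-1,0,0,5,0],[-1,0,0,10,0],[-1,0,0,15,0],[-1,0,0,15,0]]'
python3 -c "
from h import *
to(.522,.0245,.145,.785)"
```

```text
time: 5.63
tool_pos: [0.5223, 0.0239, 0.3241]
tool_rot: [-3.14, 0.002, 0.786]
contact_force: [-0.4, 0.3, -0.2]
opening: 0.0648
grip_force: 50.0
time: 5.97
tool_pos: [0.5224, 0.0228, 0.3092]
tool_rot: [-3.141, 0.001, 0.784]
contact_force: [0.4, -0.4, -1.0]
opening: 0.0644
grip_force: 50.0
t 5.97 grasp [0.5223 0.0228 0.1502] rot [-3.141e+00  6.000e-04  7.845e-01] F [ 0.4 -0.4 -1. ] open 0.0644 shift mm [ 1.  -1.4  5.2] roll -0.001
```

```bash
python3 -m crank '[[-1,0,-1,3,0],[-1,0,-1,6,0],[-1,0,-1,6,0]]'
python3 -m crank '[[-1,0,0,2,0],[-1,0,0,4,0],[-1,0,0,4,0]]'
python3 -m crank '[[-1,0,0,2,0],[-1,0,0,4,0],[-1,0,0,4,0]]'
```

```text
time: 6.22
tool_pos: [0.5221, 0.0236, 0.3041]
tool_rot: [3.141, -0.001, 0.785]
contact_force: [-0.7, -0.0, 6.8]
opening: 0.0648
grip_force: 50.0
time: 6.47
tool_pos: [0.5224, 0.0237, 0.3007]
tool_rot: [3.14, -0.002, 0.785]
contact_force: [-0.7, 1.3, 7.3]
opening: 0.0645
grip_force: 50.0
time: 6.72
tool_pos: [0.5222, 0.0237, 0.2958]
tool_rot: [3.141, -0.001, 0.785]
contact_force: [1.9, 2.0, -0.7]
opening: 0.0648
grip_force: 50.0
```

It snapped past the balls. Pressing on down to the stop.

```bash
python3 -m crank '[[-1,0,0,2,0],[-1,0,0,4,0],[-1,0,0,4,0]]'
python3 -m crank '[[-1,0,0,2,0],[-1,0,0,4,0],[-1,0,0,5,0],[-1,0,0,5,0]]'
```

```text
time: 6.97
tool_pos: [0.5223, 0.0237, 0.2922]
tool_rot: [3.141, -0.001, 0.785]
contact_force: [-0.3, 3.4, 7.4]
opening: 0.0645
grip_force: 50.0
time: 7.3
tool_pos: [0.5222, 0.0238, 0.2882]
tool_rot: [3.14, -0.002, 0.785]
contact_force: [-2.2, 2.6, 12.9]
opening: 0.0649
grip_force: 50.0
```

```bash
python3 -m crank '[[-1,0,0,1,0],[-1,0,0,2,0],[-1,0,0,2,0]]'
python3 -m crank '[[-1,0,0,-3,0],[-1,0,0,-6,0],[-1,0,0,-8,0],[-1,0,0,-8,0]]'
python3 -m crank '[[1,0,0,0,0],[1,0,0,0,0],[1,0,0,0,0],[1,0,0,0,0],[1,0,0,-20,0],[1,0,0,-60,0],[1,-40,0,-90,0],[1,-75,0,-90,0],[1,-75,0,-90,0],[1,-75,0,-90,0]]'
python3 - <<'E'
from h import *
to(.4535,-.239,.2,.785)
im,d,K,R,t=cam('wrist'); save(im,'w5.png')
P=cloud(d,K,R,t);h=P[...,2];n=np.hypot(P[...,0]-.5223,P[...,1]-.0248)
m=(d>0)&(n<.045)&(h>.115)&(h<.16);q=P[m]
print(len(q),np.median(q[:,2]),cv2.minEnclosingCircle(np.float32(q[abs(q[:,2]-np.median(q[:,2]))<.004][:,:2]*1000)))
print('plane',np.linalg.lstsq(np.c_[q[:,:2]-[.5223,.0248],np.ones(len(q))],q[:,2],rcond=None)[0])
b=(d>0)&(n>.045)&(n<.055)&(h>.07)&(h<.1);print('case',np.median(h[b]))
E
```

```text
time: 7.55
tool_pos: [0.5221, 0.0238, 0.288]
tool_rot: [3.139, -0.002, 0.785]
contact_force: [-7.9, 3.1, 27.5]
opening: 0.0648
grip_force: 50.0
time: 7.88
tool_pos: [0.5222, 0.0238, 0.2938]
tool_rot: [3.14, -0.002, 0.785]
contact_force: [0.7, 2.1, 6.5]
opening: 0.0644
grip_force: 50.0
time: 8.72
tool_pos: [0.468, -0.0305, 0.3832]
tool_rot: [3.141, -0.0, 0.782]
contact_force: [0.1, 0.1, -0.9]
opening: 0.0921
grip_force: 0.0
t 8.72 grasp [ 0.4681 -0.0305  0.2242] rot [ 3.1407e+00 -3.0000e-04  7.8210e-01] F [ 0.1  0.1 -0.9] open 0.0921 shift mm [-157.3  137.6   24.3] roll -0.003
7648 0.13563416959482144 ((522.1487426757812, 23.06324577331543), 32.592315673828125)
plane [0.00271016 0.00280378 0.13563681]
case 0.08680255196338288
```

View pics/w5.png

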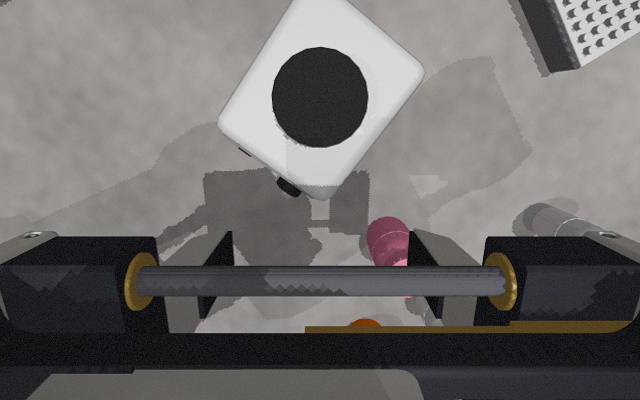

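The platform is level on the boss at pixel (320,97), with its top at 0.1356 m and tilt under 0.3°. It is fully home. Now the bottle.

```bash
python3 -m crank '[[1,-227,139,0,0],[1,-227,139,0,0],[1,-227,139,0,0],[1,-227,139,0,0],[1,-227,139,0,0],[1,-227,139,0,0],[1,-227,139,0,0],[1,-227,139,0,0],[1,-227,139,0,0],[1,-227,139,0,0]]'
python3 - <<'E'
from h import *
im,d,K,R,t=cam('wrist'); save(im,'w6.png')
P=cloud(d,K,R,t);h=P[...,2]
for nm,x,y in(('bottle',.456,-.239),('pink',.4685,-.141)):
    m=(d>0)&(np.hypot(P[...,0]-x,P[...,1]-y)<.035)&(abs(h-.099)<.005);q=P[m]
    c=max(cv2.findContours(m.astype(np.uint8),0,1)[0],key=cv2.contourArea);(u,v),ax,_=cv2.fitEllipse(c)
    e=cv2.minEnclosingCircle(np.float32(q[:,:2]*1000));print(nm,len(q),np.median(q[:,2]),q.mean(0),e,(u,v),ax,ray(u,v,.0995,K,R,t),np.median(im[m],0))
    if nm=='bottle': b=q.mean(0)
to(b[0],b[1],.058,.785)
E
```

```text
time: 9.6
tool_pos: [0.4072, -0.2872, 0.382]
tool_rot: [-3.14, -0.0, 0.786]
contact_force: [0.8, -0.4, -0.1]
opening: 0.0917
grip_force: 0.0
bottle 2112 0.0988543477769126 [ 0.45673652 -0.24036831  0.09883282] ((456.6050109863281, -240.75453186035156), 20.72739028930664) (322.94927978515625, 110.61846923828125) (50.34600830078125, 51.98729705810547) [ 0.4568506  -0.24025703  0.0995    ] [239. 240. 239.]
pink 1342 0.09881417005192678 [ 0.46262436 -0.14939561  0.09868368] ((466.4447021484375, -145.20758056640625), 20.01511573791504) (239.7142791748047, 12.554403305053711) (31.627225875854492, 58.08273696899414) [ 0.46261205 -0.14961189  0.0995    ] [240. 184. 216.]
t 9.65 grasp [ 0.4072 -0.2867  0.2232] rot [-3.1404e+00 -3.0000e-04  7.8660e-01] F [ 0.2  0.9 -0.1] open 0.0918 shift mm [ 67.8   2.5 165.3] roll 0.002
```

View pics/w6.png

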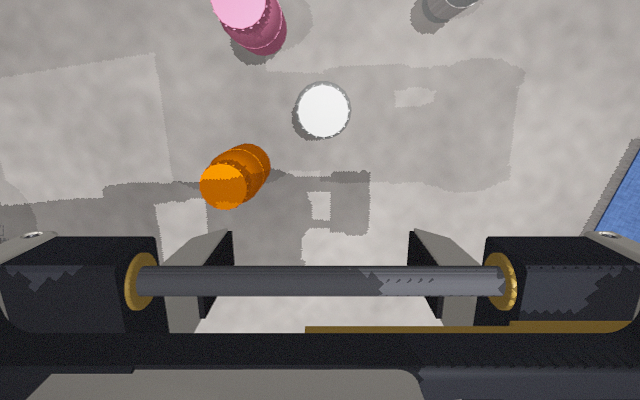

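The wrist view shows the white cap at (323,110), orange at (224,185) and pink at (240,10). Both fingers have a free slot. Going over the bottle, down, and gripping.

```bash
python3 -m crank '[[1,35,1,0,0],[1,68,2,0,0],[1,68,2,20,0],[1,68,2,60,0],[1,68,2,95,0],[1,68,2,125,0],[1,68,2,148,0],[1,68,2,160,0],[1,68,2,164,0],[1,68,2,164,0],[1,68,2,164,0]]' 25
python3 -c "
from h import *
to(.4567,-.2403,.059,.785)"
```

```text
time: 10.57
tool_pos: [0.4567, -0.241, 0.2194]
tool_rot: [3.141, -0.0, 0.786]
contact_force: [0.2, 0.4, -0.3]
opening: 0.092
grip_force: 0.0
t 10.57 grasp [ 0.4568 -0.2411  0.0604] rot [ 3.1405e+00 -2.0000e-04  7.8610e-01] F [ 0.2  0.4 -0.3] open 0.092 shift mm [ 0.5 -0.6  1.4] roll 0.001
```

```bash
python3 -m crank '[[-1,0,0,2,0],[-1,0,0,2,0],[-1,0,0,2,0],[-1,0,0,2,0],[-1,0,0,2,0],[-1,0,0,2,0],[-1,0,0,2,0],[-1,0,0,2,0]]' 45
python3 -m crank '[[-1,0,0,-10,0],[-1,0,0,-35,0],[-1,0,0,-70,0],[-1,0,0,-105,0],[-1,0,0,-130,0],[-1,0,0,-140,0],[-1,0,0,-140,0],[-1,0,0,-140,0]]'
python3 - <<'E'
from h import *
to(.5222,.0238,.215,.785)
s=telemetry.observe(); r=Ro.from_euler('xyz',s['tool_rot']).as_matrix()
im,d,K,R,t=cam('wrist'); save(im,'w7.png')
T=(cloud(d,K,R,t)-s['tool_pos'])@r*1000
m=(d>0)&(abs(T[...,2]-119)<8)&(np.hypot(T[...,0],T[...,1])<24); q=T[m]
print(len(q), np.median(q[:,2]),q.mean(0),cv2.minEnclosingCircle(np.float32(q[:,:2])),np.linalg.lstsq(np.c_[q[:,:2],np.ones(len(q))],q[:,2],rcond=None)[0])
E
```

```text
time: 11.23
tool_pos: [0.456, -0.2416, 0.2168]
tool_rot: [-3.142, 0.0, 0.785]
contact_force: [0.1, 0.9, 0.9]
opening: 0.0496
grip_force: 45.0
time: 11.9
tool_pos: [0.4557, -0.2413, 0.356]
tool_rot: [-3.141, 0.0, 0.785]
contact_force: [-0.4, -0.3, -2.8]
opening: 0.0489
grip_force: 45.0
t 11.9 grasp [ 0.4556 -0.2413  0.197 ] rot [-3.1409e+00  2.0000e-04  7.8480e-01] F [-0.4 -0.3 -2.8] open 0.0489 shift mm [ 234.4 -140.5  -17.9] roll -0.0
3683 118.04558231077038 [  6.7337725    0.44742358 118.66890879] ((1.8823343515396118, 0.42117780447006226), 20.791500091552734) [2.64807212e-01 1.76519659e-03 1.16884967e+02]
```

View pics/w7.png

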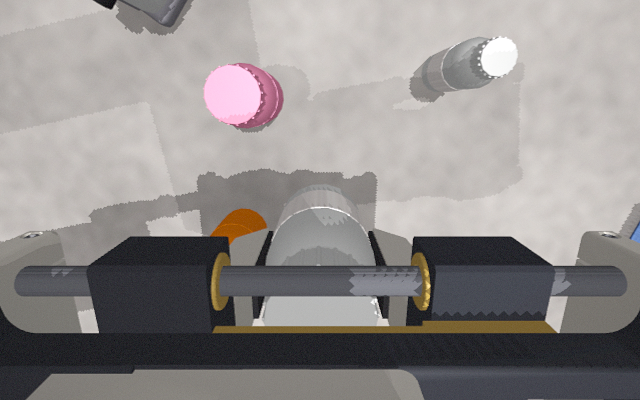

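The white bottle is held upright between the pads (white mass at (320,260)). Cap top is at 118 mm from the flange, so the base is 59 mm below the grasp point. Carrying it over the platform.

```bash
python3 -m crank '[[-1,12,-8,-18,0],[-1,40,-24,-18,0],[-1,72,-43,-18,0],[-1,104,-62,-18,0],[-1,136,-81,-18,0],[-1,168,-100,-18,0],[-1,198,-118,-18,0],[-1,220,-132,-18,0],[-1,232,-139,-18,0],[-1,234,-140,-18,0],[-1,234,-140,-18,0],[-1,234,-140,-18,0]]'
python3 - <<'E'
from h import *
to(.522,.0238,.195,.785)
im,d,K,R,t=cam('scene'); P=cloud(d,K,R,t); save(cv2.resize(im[100:260,240:400],None,fx=3.7,fy=3.7,interpolation=cv2.INTER_CUBIC),'s2.png')
im,d,K,R,t=cam('top'); save(im,'t2.png')
E
```

```text
time: 12.95
tool_pos: [0.5225, 0.0224, 0.3733]
tool_rot: [-3.14, 0.002, 0.785]
contact_force: [-0.0, -0.3, -1.4]
opening: 0.0489
grip_force: 45.0
t 12.95 grasp [0.522  0.0223 0.2143] rot [-3.1397e+00  2.2000e-03  7.8480e-01] F [-0.  -0.3 -1.4] open 0.0489 shift mm [ 1.  -1.  19.3] roll -0.0
```

View pics/s2.png

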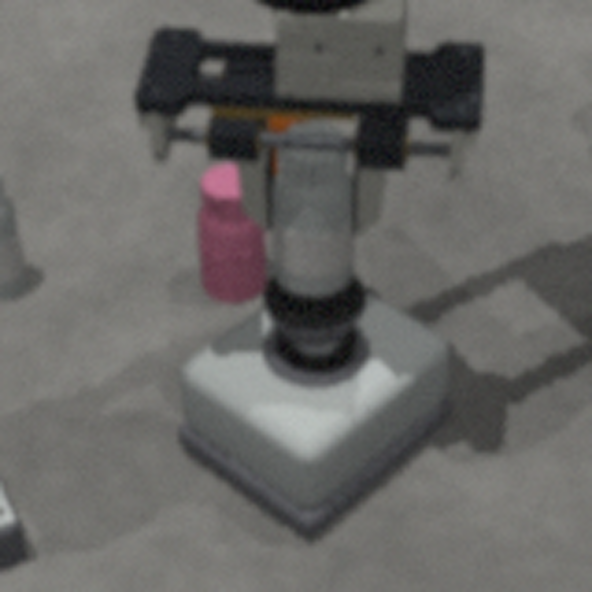

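The scene crop shows the bottle upright and centred above the platform at crop (315,285), and the mixer standing square below. Lowering gently.

```bash
python3 -m crank '[[-1,1,-1,5,0],[-1,1,-1,11,0],[-1,1,-1,16,0],[-1,1,-1,16,0],[-1,1,-1,16,0]]' 55
python3 -m crank '[[-1,0,0,2,0],[-1,0,0,4,0],[-1,0,0,4,0]]'
python3 -m crank '[[-1,0,0,2,0],[-1,0,0,3,0],[-1,0,0,3,0]]'
```

```text
time: 13.47
tool_pos: [0.5226, 0.0241, 0.3582]
tool_rot: [-3.141, 0.001, 0.784]
contact_force: [0.5, 0.8, -0.9]
opening: 0.0491
grip_force: 55.0
time: 13.72
tool_pos: [0.5226, 0.0243, 0.3544]
tool_rot: [-3.141, 0.0, 0.785]
contact_force: [-1.1, 0.3, -1.8]
opening: 0.0492
grip_force: 55.0
time: 13.97
tool_pos: [0.5228, 0.0244, 0.3523]
tool_rot: [3.141, -0.001, 0.785]
contact_force: [0.3, 0.9, 3.8]
opening: 0.0491
grip_force: 55.0
```

```bash
python3 -m crank '[[-1,0,0,1,0],[-1,0,0,2,0],[-1,0,0,2,0]]'
python3 -m crank '[[-1,0,0,1,0],[-1,0,0,2,0],[-1,0,0,3,0],[-1,0,0,3,0]]'
python3 -m crank '[[-1,0,0,0.5,0],[-1,0,0,1,0],[-1,0,0,1,0]]'
```

```text
time: 14.22
tool_pos: [0.5228, 0.0244, 0.3505]
tool_rot: [3.141, -0.001, 0.785]
contact_force: [-0.9, 1.2, 6.3]
opening: 0.0492
grip_force: 55.0
time: 14.55
tool_pos: [0.5228, 0.0245, 0.3478]
tool_rot: [3.14, -0.001, 0.785]
contact_force: [-1.9, 2.1, 8.6]
opening: 0.0491
grip_force: 55.0
time: 14.8
tool_pos: [0.5228, 0.0245, 0.347]
tool_rot: [3.14, -0.001, 0.785]
contact_force: [-2.3, 1.5, 9.3]
opening: 0.0494
grip_force: 55.0
```

```bash
python3 -m crank '[[-1,0,0,0.7,0],[-1,0,0,1.5,0],[-1,0,0,1.5,0]]'
python3 -m crank '[[-1,0,0,0.5,0],[-1,0,0,1,0],[-1,0,0,1,0],[-1,0,0,1,0]]'
```

```text
time: 15.05
tool_pos: [0.5227, 0.0246, 0.3467]
tool_rot: [3.14, -0.002, 0.785]
contact_force: [-4.8, 1.8, 17.1]
opening: 0.0487
grip_force: 55.0
time: 15.38
tool_pos: [0.5227, 0.0246, 0.3466]
tool_rot: [3.139, -0.003, 0.785]
contact_force: [-7.3, 2.5, 23.5]
opening: 0.0491
grip_force: 55.0
```

Force is 23.5 N and the height no longer changes, so the head is on its stop. I've already viewed 11 pictures, one over the limit, so the remaining checks are numeric.

```bash
python3 -m crank '[[-1,0,0,0,0],[-1,0,0,0,0],[-1,0,0,0,0],[-1,0,0,0,0],[-1,0,0,0,0],[-1,0,0,0,0]]'
python3 - <<'E'
from h import *
im,d,K,R,t=cam('scene');P=cloud(d,K,R,t);h=P[...,2];n=np.hypot(P[...,0]-.5227,P[...,1]-.0246)
dark=im.max(-1)<70
m=(d>0)&(n<.036)&(n>.026)&(h>.115)&(h<.145)&dark;q=P[m];c=q[:,2];print(len(q),np.percentile(c,[50,75,90]))
for a,b in((.14,.155),(.155,.17),(.17,.19)):
    k=P[(d>0)&(n<.04)&(h>a)&(h<b)&~dark];print(a,len(k),k.mean(0).round(4))
for nm,x,y,lo,hi in(('cup',.614,.226,.028,.045),('tall',.605,-.248,.1,.12)):
    k=P[(d>0)&(np.hypot(P[...,0]-x,P[...,1]-y)<.05)&(h>lo)&(h<hi)];print(nm,len(k),k.mean(0).round(3))
to(.5227,.0246,.1876,.785)
E
```

```text
time: 15.88
tool_pos: [0.5227, 0.0246, 0.3466]
tool_rot: [3.139, -0.003, 0.785]
contact_force: [-6.6, 2.8, 24.6]
opening: 0.0487
grip_force: 55.0
133 [0.12920126 0.1303321  0.13121697]
0.14 91 [0.5351 0.0398 0.1477]
0.155 109 [0.5348 0.0399 0.1626]
0.17 197 [0.5333 0.0379 0.1806]
cup 158 [0.616 0.226 0.033]
tall 66 [ 0.609 -0.248  0.108]
t 15.93 grasp [0.5233 0.0247 0.1876] rot [ 3.1388e+00 -3.0000e-03  7.8500e-01] F [-5.4  1.8 23.8] open 0.049 shift mm [-0.5 -0.4  0. ] roll 0.0
```

The platform top now reads about 0.130 m, which is 6 mm down. The bottle's side is vertical and the hold is steady.

```bash
python3 -c "
from cell import ticket; print(ticket.hand_in())"
```

```text
the job is handed in; nothing more can be done
None
```

I handed the job in at about 16 s with no verdict shown: the platform is fully home and level on the boss, and the white bottle is upright in its middle, still held and pressed at about 24 N with the head about 6 mm down at its stop; I viewed 11 pictures, one over the limit of 10.

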